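# Release a bottle from a ratchet bottle clamp

### The job

Free the brown glass bottle from the ratchet clamp: swing the pawl's lever fully over to lift and ease the crank forward by feel, just enough for the pawl to spring clear of its tooth, without squeezing the glass much harder than it is squeezed now. Then wind the crank backwards until the sliding jaw is fully home against its open stop. Take the bottle out and set it down gently, upright on the bench, leaving the other things where they are.

Things in the scene. Friction and masses are not known exactly. Their poses are not given: they have to be found in the camera images.
- clamp: Grey bottle clamp screwed to the bench, base 104 x 312 x 12 mm. Origin under the base's middle at bench height; y runs along the base from the crank end (-y) to the fixed V jaw (+y), x across it (away from the robot at yaw 0), z up. In this frame, mm: bottle axis (0, 85), wheel axis (0, -85), pivot of pawl and lever (-36, -124). Jaws 75 tall; plate under the ratchet wheel: top at z = 37.
- bottle: Brown glass bottle, black screw cap, 64 mm in diameter, 137 mm tall, about 0.4 kg; origin at the centre of its underside, z up. Cap 35 mm in diameter, 117 to 137 mm above the origin. It starts standing on the clamp's base (origin 12 mm above the bench), held between the V jaw and the sliding jaw.
- jaw: Sliding jaw with sprung rubber pad; its origin is at the clamp's origin as found. Slides along the clamp's y, 12 mm per rad of the wheel; +y closes, fully open it stands 24 mm towards -y. As found it squeezes the bottle with about 10 N (8 to 14); the glass may take 23 N. Each 1 mm of further closing adds about 10 N.
- crank_handle (a point): Middle of the crank's upright handle: black sleeve 15 mm in diameter, free to spin, z = 64 to 106 mm (point at 85), 45 mm from the wheel axis; as found 55 to 65 degrees anticlockwise from the clamp's x axis. Crank arm below: z = 56 to 63 mm. It has play on the wheel, 10 degrees in all, found anywhere in it. Past the play 3 to 5 N forward take the load and free the pawl; over 6 N squeeze too hard.
- wheel_axis (a point): Point on the vertical axis of the ratchet wheel, z = 45 mm. Wheel: 12 teeth, 68 mm in diameter, z = 40 to 50 mm. Forward = anticlockwise from above, closes the jaw; backward = clockwise, opens it, 2.0 rad (115 degrees) from as found to the open stop. As found the jaw's load presses a tooth on the pawl, which blocks backward. Free of the pawl it turns with 0.5 N at the crank handle.
- pawl_nose (a point): Tip of the steel pawl that bears on the wheel's tooth. Engaged it is 30 mm (horizontally) from the wheel axis; lifted it springs out to about 50 mm. The wheel's teeth reach out to 34 mm.
- lift_lever (a joint): Angle of the pawl lever, rad, clockwise from above: 0 hold (a spring presses the pawl in), 0.9 lift, at its stop (the spring pushes the pawl out). Stays where put; 2 to 4 N at the knob move it. Under load the pawl stays trapped behind its tooth with the lever at lift, and springs out once the wheel is eased forward 1 to 3 degrees. Below about 0.6 it falls in again.
- lever_knob (a point): Middle of the lever's upright knob: black round pin 13 mm in diameter, z = 56 to 84 mm (the point: z = 70 mm), 50 mm from the pivot; direction 255 degrees anticlockwise from the clamp's x axis at lever = 0, 203 degrees at 0.9.
- beaker: Loose glass beaker 54 x 70 mm, bystander.
- white_bottle: Loose white plastic bottle 52 x 112 mm, bystander.
- marker: Loose marker pen 135 mm long, bystander.
- tape: Loose roll of beige tape, 86 mm in diameter, 19 mm high, lying on the right between tube rack and balance; bystander.
There are look-alikes about, which are no part of the job. What is shaped like the bottle but yellow is not meant.

How it is judged:
On the way, in this order (a step that is already met when the one before it is completed fails the run):
1. the pawl is lifted clear of the wheel's teeth (its tip more than 38 mm from the wheel axis) (horizontal distance between pawl_nose and wheel_axis above 0.038 m), for 0.2 s.
2. the wheel is wound back until the jaw is at its open stop (more than 21.6 of its 24 mm back) (y of jaw in the frame of clamp below -0.0216 m), for 0.2 s.
At the end, for the whole second after the job is handed in: The bottle stands upright (within 0.08 rad) and at rest on the bench itself (underside within 6 mm of the bench top, so out of the clamp), let go, and the jaw is still wound open (more than 21.6 mm back) (height (world z) of bottle between -0.005 and 0.006 m and angle between bottle's own z axis and vertical below 0.08 rad and linear speed of bottle below 0.02 m/s and y of jaw in the frame of clamp below -0.0216 m and contact force between the fingers and bottle below 0.1 N); the robot touches nothing.
It fails at once if the jaw squeezes the glass bottle with more than 23 N (contact force between bottle and jaw above 23 N).
It fails at once if the bottle is dragged out (more than 20 mm) before the jaw is opened (12 mm back) (distance of bottle from where it was at the start of the episode above 0.02 m and y of jaw in the frame of clamp above -0.012 m).
It fails at once if the bottle is tipped over (more than 0.5 rad) (angle between bottle's own z axis and vertical above 0.5 rad).
It fails at once if the bottle is dropped (faster than 0.5 m/s within 40 mm of the bench) (linear speed of bottle above 0.5 m/s and height (world z) of bottle below 0.04 m).
It fails at once if a loose bystander is moved by more than 30 mm (distance of any of beaker, white_bottle, marker, tape from where it was at the start of the episode above 0.03 m).
It also fails if it takes over 72 s, if anything falls off the work surface, if the arm or the gripper's body presses on something with over 40 N, if the wrist force passes 120 N, or if a joint passes its speed limit or range.

### The arm

A 6-joint arm with a two-finger parallel gripper is mounted at the origin on a cart in front of the work surface, level with it; the furniture and walls round the work are solid. World frame = base frame: x ahead of the robot, y to its left, z up, the work surface at z = 0. Lengths are in m, angles in rad, forces in N, time in s.
With the tool pointing down it reaches from about 0.35 to 0.925 m from the base axis. Payload 6.4 kg.
Tool frame: the origin (TCP) lies at the very end of the fingers, on their centre line; the grasp point (between the pads) lies 19 mm behind it; z points along the fingers, y is the line along which they close (so a half turn about z gives the same grasp; the last joint's range is limited). The gripper opens to 94 mm and grips with 3 to 60 N. Pads are 16 mm wide; open, the fingers measure 119 mm over their backs; the gripper's body (75 mm by 177 mm) begins 78 mm behind the grasp point.
Start: joints at [1.106, 0.245, 1.558, -0, 1.339, -0.174], TCP at [0.186, 0.623, 0.205] pointing down, gripper open.
Joint ranges: [-3.13, 3.13], [-1.02, 2.26], [0.13, 2.54], [-0.95, 4.09], [0.21, 2.88], [-2.74, 2.74]. Speed limits (rad/s): [2.57, 2.57, 3.14, 3.14, 3.14, 3.14].

### API

Orientations are given as [roll, pitch, yaw] about the fixed x, y, z axes, in that order (R = Rz(yaw) Ry(pitch) Rx(roll)).
In Python, from rig import observe, get_image, get_calibration, sign_off gives the robot as it stands. The module is installed in compiled form; this text tells all that it offers.
- The arm moves only by the tool jog_arm, never from a script. Its argument "increments" is a list of rows, each a list of 3 entries, a list of its own where there are three numbers: the finger opening in mm, from 0 to 94, then the shift along the tool's x, y, z in units of 30 mm (1.0 is 30 mm), then the turn about the tool's z in units of 8 degrees (1.0 is 8 degrees). A call has exactly 8 rows; each row shifts and turns the commanded pose from where the row before left it, along the tool's axes as they then stand; what a row does not reach is not made up. A row lasts 1/10 s, in which the tool goes at most 50 mm and 8.59 degrees, less where a joint would pass 70% of its speed; a pose out of reach is approached as far as the arm can. A call is refused whole if a number of a shift passes 1 or a number of a turn 1, either way. A call with a gripper value outside its range is refused whole. The fingers move at their own pace and stop on an object; "grip_force" is the grip in N (left out, the last holds). Time passes only in rows, so rows that do not move let the fingers close, or fill a call up. It gives the time, the measured TCP pose, the force, the opening and the grip force at its end, in the units of the state.
- observe(): the state, without advancing time (a new reading comes with each control period).
- get_image(name): name is "scene" or "top"; returns (picture, depth): 480x640x3 uint8, blue, green, red; 480x640 float32, m along the optical axis (not along the pixel's ray), 0 where there is no reading.
- get_calibration(name): a dict with "vfov" (degrees; the focal length in pixels is half the picture's height over the tangent of half this angle, whatever the lens; pixels are square), "cx", "cy" (the principal point, pixels), "cam_to_world" (4x4, takes a point from camera to world coordinates). Camera axes: x right, y down, z forward; pixel columns grow to the right and rows downward; lengths in m; the calibration is good to about 2 mm. A picture is of the moment at which its call begins. get_calibration takes no time and is no camera call.
- sign_off(): hands the job in; it is judged then, once.
The state is a dict: "t": time; "joint_pos": joint angles; "joint_velocities": joint speeds; "effort": joint torques, N m; "position": TCP position; "orientation": TCP orientation; "wrist_force": force on the tool from outside, world axes, zero at the start; "wrist_torque": the same for the moment, N m; "width": finger opening in m; "finger_force": force on a finger pad.
Only numpy, scipy, OpenCV 4.12 (cv2) and the standard library are available. Lean on these libraries where they do the work, as an engineer would, in place of code of your own. Each camera call takes 0.05 s, during which the arm holds its last target. There are 200 camera calls.

## Working session

There is one attempt and no reset: what is moved stays moved. The work goes in short steps, Python scripts to look and compute and a tool call to move; the robot and the scene stay as the last step left them, time stands still between calls to the robot, and variables do not carry over. Pictures are saved under pics/ and viewed, at most 10 in all, crops included, and the job is handed in when it is done.

Besides the shell and the picture viewer there is one more tool, called after "Call:" by a JSON object that holds its "method" and its "body", one argument or row to a line. jog_arm: Moves the arm, as the interface text tells. Its arguments: {"type":"object","properties":{"increments":{"type":"array","items":{"type":"array"}},"grip_force":{"type":"number"}},"required":["increments"]}

```bash
mkdir -p pics
cat > h.py <<'E'
import numpy as np, cv2
from rig import *
def grab(n):
    p,d=get_image(n); return p,d,get_calibration(n)
def pts(d,c):
    f=240/np.tan(np.radians(c["vfov"])/2); v,u=np.mgrid[0:480,0:640]
    P=np.stack([(u-c["cx"])*d/f,(v-c["cy"])*d/f,d],-1); T=np.array(c["cam_to_world"])
    return P@T[:3,:3].T+T[:3,3]
def proj(X,c):
    f=240/np.tan(np.radians(c["vfov"])/2); T=np.linalg.inv(np.array(c["cam_to_world"])); q=T[:3,:3]@np.array(X)+T[:3,3]
    return q[0]/q[2]*f+c["cx"],q[1]/q[2]*f+c["cy"]
E
python3 - <<'E'
from h import *
for n in("top","scene"):
    p,d,c=grab(n); cv2.imwrite(f"pics/{n}0.png",p); np.savez(f"{n}0.npz",p=p,d=d); print(n,c)
print(observe())
E
```

```text
top {'vfov': 42.9457866092822, 'cx': 314.01003616147216, 'cy': 249.27319486089996, 'cam_to_world': array([[-0.02826979, -0.99563219,  0.08897957,  0.37073469],
       [-0.99958696,  0.02769678, -0.00766814,  0.02467907],
       [ 0.0051702 , -0.0891596 , -0.99600393,  1.73842683],
       [ 0.        ,  0.        ,  0.        ,  1.        ]])}
scene {'vfov': 54.553401619007495, 'cx': 321.2636497602581, 'cy': 236.8919261919715, 'cam_to_world': array([[ 5.90992493e-01, -5.44112141e-01,  5.95541646e-01,
        -1.76878016e-01],
       [-8.06676752e-01, -3.97989502e-01,  4.36894693e-01,
        -5.06208467e-01],
       [-7.00383602e-04, -7.38611085e-01, -6.74131423e-01,
         8.48981942e-01],
       [ 0.00000000e+00,  0.00000000e+00,  0.00000000e+00,
         1.00000000e+00]])}
{'t': 0.1, 'joint_pos': array([ 1.10590626e+00,  2.45716872e-01,  1.55887671e+00, -2.61902284e-05,
        1.33868965e+00, -1.74101424e-01]), 'joint_velocities': array([-5.38473763e-06, -2.16527099e-03, -2.52060114e-03,  3.36619404e-04,
        1.94181619e-04,  1.11063420e-03]), 'effort': array([ 4.46313588e-04, -4.16912556e+01, -3.15525770e+01,  6.86888024e-02,
        3.09591566e-02, -6.58378985e-05]), 'position': array([0.18611922, 0.62222649, 0.20448133]), 'orientation': array([-3.13992321e+00, -2.67756070e-04,  2.85080983e+00]), 'wrist_force': array([ 0.26269066, -0.46169069,  0.38496965]), 'wrist_torque': array([0.01008956, 0.01538837, 0.02364764]), 'finger_force': 0.0, 'width': 0.09411752451172915}
```

View pics/top0.png

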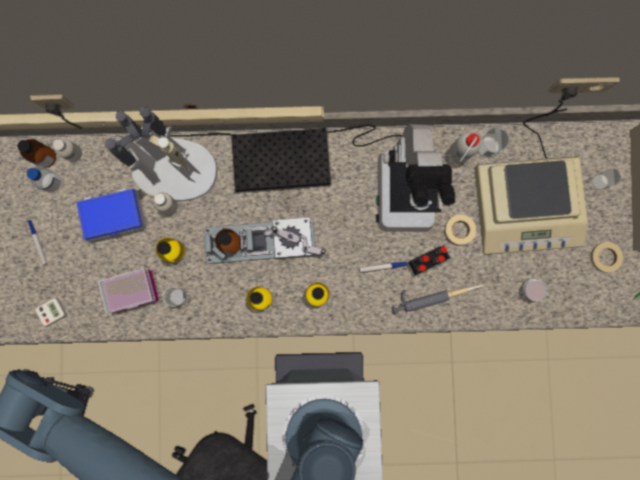

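View pics/scene0.png

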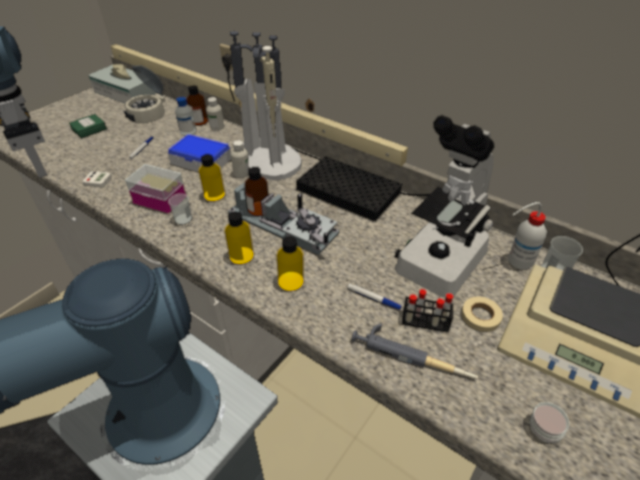

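The top view shows the clamp at about (206–320, 220–262), with the brown bottle at (228,240) and the wheel at about (290,237). Yellow look-alikes stand nearby at (170,250), (260,298) and (317,294). I'll zoom in on the clamp next.

Run:
```python
from h import *
z=np.load("top0.npz");s=np.load("scene0.npz")
a=cv2.resize(z["p"][210:275,195:335],None,fx=5.7,fy=5.7,interpolation=cv2.INTER_CUBIC)[:, :798]
b=cv2.resize(s["p"][160:260,215:355],None,fx=5.7,fy=5.7,interpolation=cv2.INTER_CUBIC)
cv2.imwrite("pics/a.png",a);cv2.imwrite("pics/b.png",b)
c=get_calibration("top");P=pts(z["d"],c)
for y in range(215,270,5):
    print(y,[int(1000*v) for v in P[y,200:330:5,2]])
# base fit: points z 8..16mm ; 
m=(P[...,2]>.007)&(P[...,2]<.02)
m[:,:195]=0;m[:,335:]=0;m[:210]=0;m[275:]=0
q=P[m][:,:2].astype(np.float32);print(len(q),cv2.minAreaRect(q))
```

```text
215 [1738, 0, -8, 0, -5, 1, 3, -2, 1, -4, -1, -2, 0, -5, 1, 2, -10, -8, 4, 3, 0, -3, -3, 1, 3, 0]
220 [3, 5, -9, 0, 5, 1, 1, 0, -2, -6, -5, 6, 3, 2, -4, 32, 30, 42, 35, 33, 41, 42, 12, 4, 1, 2]
225 [-3, -1, -5, -4, 0, 0, 2, 11, 9, 10, 23, 17, 6, 11, 5, 36, 32, 38, 37, 32, 42, 34, 32, -2, 5, -4]
230 [4, 7, 16, 9, 71, 122, 117, 9, 8, 18, 73, 22, 28, 16, 14, 110, 66, 55, 52, 47, 36, 38, 38, -2, 7, -1]
235 [-4, 71, 71, 70, 148, 139, 138, 110, 76, 63, 76, 19, 22, 16, 11, 35, 60, 65, 69, 65, 50, 33, 37, -4, -1, 3]
240 [-5, 74, 67, 104, 151, 152, 147, 114, 67, 11, 70, 22, 32, 32, 12, 36, 48, 48, 57, 65, 49, 45, 30, -5, 2, 0]
245 [-2, 65, 73, 10, 114, 135, 114, 105, 51, 61, 73, 27, 31, 28, 13, 41, 34, 58, 46, 45, 35, 46, 35, 17, -3, 3]
250 [-6, 9, 73, 63, 64, 108, 107, 78, 12, 5, 66, 27, 26, 22, 12, 29, 37, 32, 35, 37, 39, 47, 52, 65, 66, 79]
255 [-3, -4, 14, 11, 75, 70, 14, 12, 15, 24, 20, 11, 5, 15, 6, 14, 39, 32, 39, 33, 34, 36, 9, 0, 0, -1]
260 [-2, 5, 21, 9, 9, 11, 14, 11, 7, 6, 7, -4, -3, 4, 2, 0, 3, 2, 3, -2, 3, 0, 4, 1, 12, -1]
265 [-1, -4, 7, 2, -5, 0, -5, -1, 0, -12, -4, -1, 11, 0, 2, 1, -1, 1, 0, -4, 2, 5, -2, 5, -4, 2]
1177 ((0.550464391708374, 0.15218207240104675), (0.39728325605392456, 0.18357643485069275), 88.38819122314453)
```

View pics/a.png

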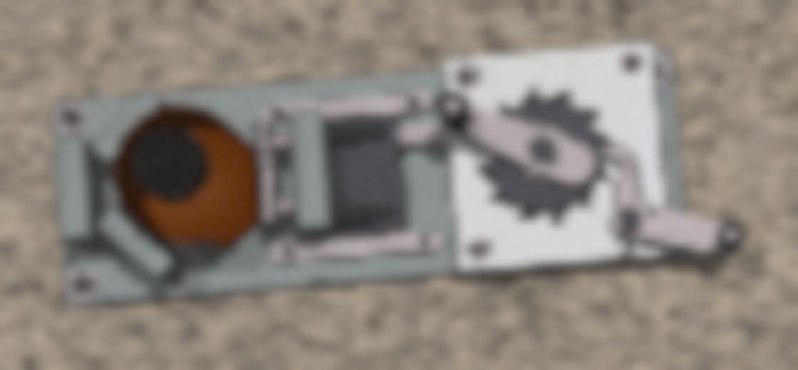

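View pics/b.png

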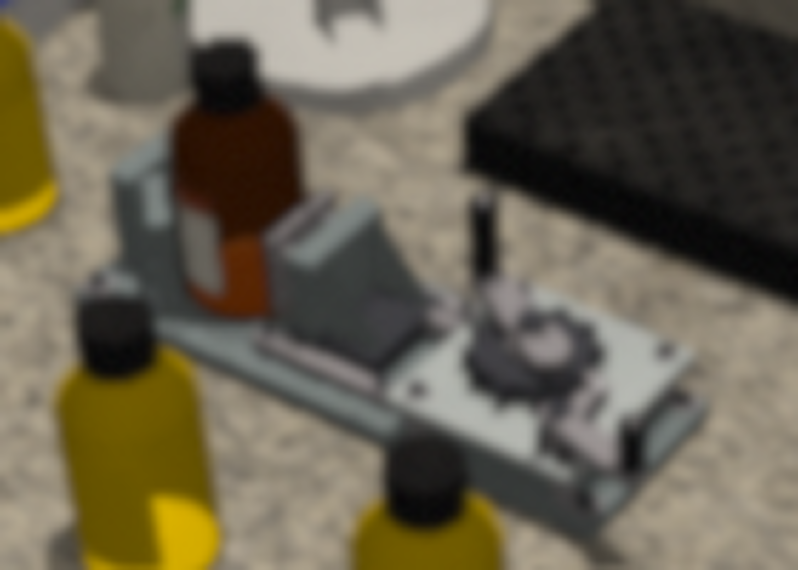

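Crop a shows the cap at (168,160), the handle top at (453,108), the hub at (543,150), the knob top at (728,235), and the base's left corners at (62,100) and (68,302). I'll fit the clamp pose to these.

```bash
cat > fit.py <<'E'
from h import *
from scipy.optimize import least_squares
c=get_calibration("top"); cs=get_calibration("scene")
ob=[("cap",168,160,0,85,149),("hub",543,150,0,-85,66),("BL",62,100,52,156,12),("BL2",68,302,-52,156,12),("knob",728,235,-49,-172.3,84)]
obs2=[("cap",223,55,0,85,149),("knob",632,420,-49,-172.3,84)]
def W(q,x,y,z): 
    C,S=np.cos(q[2]),np.sin(q[2]); return [q[0]+(C*x-S*y)/1e3,q[1]+(S*x+C*y)/1e3,z/1e3]
def res(q):
    r=[]
    for n,u,v,x,y,zz in ob:
        r+=list(np.array(proj(W(q,x,y,zz),c))-[195+u/5.7,210+v/5.7])
    a=q[3]; r+=list(np.array(proj(W(q,45*np.cos(a),-85+45*np.sin(a),106),c))-[195+453/5.7,210+108/5.7])
    r+=list(np.array(proj(W(q,45*np.cos(a),-85+45*np.sin(a),106),cs))-[215+484/5.7,160+198/5.7])
    for n,u,v,x,y,zz in obs2:
        r+=list(np.array(proj(W(q,x,y,zz),cs))-[215+u/5.7,160+v/5.7])
    return r
if __name__=="__main__":
    s=least_squares(res,[.55,.1,0,1.05],loss="soft_l1");q=s.x
    print("pose",q,np.degrees(q[2:]));print(np.round(res(q),1))
    for n,x,y in (("bottle",0,85),("wheel",0,-85),("pivot",-36,-124),("knob0",-49,-172.3),("knob9",-82,-143.5),("handle",45*np.cos(q[3]),-85+45*np.sin(q[3]))): print(n,np.round(W(q,x,y,0)[:2],4))
    P=pts(np.load("top0.npz")["d"],c)
    for n,x,y,dx in (("beaker",176,297,0),("yellowA",260,298,0),("yB",317,294,0),("yC",170,250,0),("wb",163,203,0)): print(n,P[y-2:y+3,x-2:x+3].reshape(-1,3).mean(0).round(3))
    T=pts(np.load("scene0.npz")["d"],cs);
E
python3 fit.py
```

```text
pose [0.55327423 0.16132857 0.05088672 1.08610683] [ 2.91559402 62.22933734]
[-0.1 -0.1 -0.1  0.1 -0.8 -0.6  0.4  0.3  0.6 -0.2 -0.1 -0.7 -0.4  0.5
  0.1  0.3 -0.3  0.5]
bottle [0.549  0.2462]
wheel [0.5576 0.0764]
pivot [0.5236 0.0357]
knob0 [ 0.5131 -0.0132]
knob9 [0.4787 0.0138]
handle [0.5765 0.1173]
beaker [0.401 0.406 0.001]
yellowA [0.39  0.157 0.136]
yB [0.396 0.008 0.135]
yC [0.524 0.395 0.123]
wb [0.654 0.417 0.103]
```

```bash
cat > plan.py <<'E'
import sys
from h import *
# usage: plan.py x y z yawdeg n  -> n rows from the present pose (optionally start override)
def rows(p0,yaw0,p1,yaw1,n):
    p=np.array(p0,float);y=yaw0;out=[]
    dy=(yaw1-yaw0+180)%360-180
    for i in range(n):
        w=(np.array(p1)-p)/(n-i); r=np.radians(y)
        X=np.array([np.cos(r),np.sin(r),0]);Y=np.array([np.sin(r),-np.cos(r),0])
        t=round(-(yaw1 and dy or dy)/n/8,2)
        s=[round(w@X/.03,2),round(w@Y/.03,2),round(-w[2]/.03,2)]
        out.append((s,t)); p=p+.03*(s[0]*X+s[1]*Y+np.array([0,0,-s[2]])); y-=8*t
    return out
def pose():
    o=observe(); return o,o["position"],np.degrees(o["orientation"][2])
if __name__=="__main__":
    a=list(map(float,sys.argv[1:])); o,p,y=pose()
    print(p.round(4),round(y,2),o["wrist_force"].round(2))
    for r in rows(p,y,a[:3],a[3],int(a[4])): print(r)
E
python3 plan.py .513 -.013 .16 52 24; sed -n 1,3p /dev/null
```

```text
[0.1861 0.6222 0.2045] 163.34 [ 0.26 -0.46  0.38]
([np.float64(-0.69), np.float64(-0.72), np.float64(0.06)], np.float64(0.58))
([np.float64(-0.74), np.float64(-0.66), np.float64(0.06)], np.float64(0.58))
([np.float64(-0.79), np.float64(-0.59), np.float64(0.06)], np.float64(0.58))
([np.float64(-0.84), np.float64(-0.53), np.float64(0.06)], np.float64(0.58))
([np.float64(-0.88), np.float64(-0.46), np.float64(0.06)], np.float64(0.58))
([np.float64(-0.91), np.float64(-0.39), np.float64(0.06)], np.float64(0.58))
([np.float64(-0.94), np.float64(-0.31), np.float64(0.06)], np.float64(0.58))
([np.float64(-0.96), np.float64(-0.23), np.float64(0.06)], np.float64(0.58))
([np.float64(-0.98), np.float64(-0.15), np.float64(0.06)], np.float64(0.58))
([np.float64(-0.99), np.float64(-0.08), np.float64(0.06)], np.float64(0.58))
([np.float64(-0.99), np.float64(0.01), np.float64(0.06)], np.float64(0.58))
([np.float64(-0.99), np.float64(0.09), np.float64(0.06)], np.float64(0.58))
([np.float64(-0.98), np.float64(0.17), np.float64(0.06)], np.float64(0.58))
([np.float64(-0.96), np.float64(0.24), np.float64(0.06)], np.float64(0.58))
([np.float64(-0.94), np.float64(0.32), np.float64(0.06)], np.float64(0.58))
([np.float64(-0.91), np.float64(0.4), np.float64(0.06)], np.float64(0.58))
([np.float64(-0.88), np.float64(0.47), np.float64(0.07)], np.float64(0.58))
([np.float64(-0.83), np.float64(0.54), np.float64(0.06)], np.float64(0.58))
([np.float64(-0.79), np.float64(0.6), np.float64(0.07)], np.float64(0.58))
([np.float64(-0.74), np.float64(0.66), np.float64(0.06)], np.float64(0.58))
([np.float64(-0.68), np.float64(0.72), np.float64(0.07)], np.float64(0.58))
([np.float64(-0.62), np.float64(0.78), np.float64(0.06)], np.float64(0.58))
([np.float64(-0.56), np.float64(0.82), np.float64(0.07)], np.float64(0.58))
([np.float64(-0.49), np.float64(0.87), np.float64(0.06)], np.float64(0.58))
```

Call:
{"method": "jog_arm", "body": {
  "increments": [
    [40, [-0.69, -0.72, 0], 0.58],
    [40, [-0.74, -0.66, 0], 0.58],
    [40, [-0.79, -0.59, 0], 0.58],
    [40, [-0.84, -0.53, 0], 0.58],
    [40, [-0.88, -0.46, 0], 0.58],
    [40, [-0.91, -0.39, 0], 0.58],
    [40, [-0.94, -0.31, 0], 0.58],
    [40, [-0.96, -0.23, 0], 0.58]
  ],
  "grip_force": 5
}}

```text
t: 0.9
position: [0.2951, 0.4098, 0.205]
orientation: [-3.141, 0.0, 2.2]
wrist_force: [-0.1, -0.3, 0.3]
width: 0.0404
finger_force: 0.0
```

Call:
{"method": "jog_arm", "body": {
  "increments": [
    [40, [-0.98, -0.15, 0.06], 0.58],
    [40, [-0.99, -0.08, 0.06], 0.58],
    [40, [-0.99, 0.01, 0.06], 0.58],
    [40, [-0.99, 0.09, 0.06], 0.58],
    [40, [-0.98, 0.17, 0.06], 0.58],
    [40, [-0.96, 0.24, 0.06], 0.58],
    [40, [-0.94, 0.32, 0.06], 0.58],
    [40, [-0.91, 0.4, 0.06], 0.58]
  ]
}}

```text
t: 1.7
position: [0.4044, 0.1983, 0.1907]
orientation: [-3.141, 0.0, 1.552]
wrist_force: [-0.2, 0.3, 0.4]
width: 0.0402
finger_force: 0.0
```

Call:
{"method": "jog_arm", "body": {
  "increments": [
    [40, [-0.88, 0.47, 0.06], 0.58],
    [40, [-0.83, 0.54, 0.06], 0.58],
    [40, [-0.79, 0.6, 0.07], 0.58],
    [40, [-0.74, 0.66, 0.06], 0.58],
    [40, [-0.68, 0.72, 0.07], 0.58],
    [40, [-0.62, 0.78, 0.06], 0.58],
    [40, [-0.56, 0.82, 0.07], 0.58],
    [40, [-0.49, 0.87, 0.06], 0.58]
  ]
}}

```text
t: 2.5
position: [0.5133, -0.0137, 0.1752]
orientation: [-3.141, 0.0, 0.904]
wrist_force: [0.6, 0.3, 0.7]
width: 0.04
finger_force: 0.0
```

```bash
python3 plan.py .513 -.013 .063 52 7
```

```text
[ 0.5133 -0.0137  0.1752] 51.78 [0.58 0.28 0.66]
([np.float64(0.0), np.float64(-0.0), np.float64(0.53)], np.float64(-0.0))
([np.float64(0.0), np.float64(-0.0), np.float64(0.54)], np.float64(-0.0))
([np.float64(0.0), np.float64(-0.0), np.float64(0.53)], np.float64(-0.0))
([np.float64(0.0), np.float64(-0.01), np.float64(0.54)], np.float64(-0.0))
([np.float64(0.0), np.float64(-0.0), np.float64(0.53)], np.float64(-0.0))
([np.float64(0.01), np.float64(-0.01), np.float64(0.54)], np.float64(-0.0))
([np.float64(0.0), np.float64(-0.0), np.float64(0.53)], np.float64(-0.0))
```

Call:
{"method": "jog_arm", "body": {
  "increments": [
    [40, [0, 0, 0.6], 0],
    [40, [0, 0, 0.6], 0],
    [40, [0, 0, 0.6], 0],
    [40, [0, 0, 0.6], 0],
    [40, [0, 0, 0.6], 0],
    [40, [0, 0, 0.4], 0],
    [40, [0, 0, 0.2], 0],
    [40, [0, 0, 0.1], 0]
  ]
}}

```text
t: 3.3
position: [0.5131, -0.0126, 0.0644]
orientation: [-3.141, 0.0, 0.907]
wrist_force: [-0.4, -0.2, 0.0]
width: 0.04
finger_force: 0.0
```

Call:
{"method": "jog_arm", "body": {
  "increments": [
    [20, [0, 0, 0], 0],
    [10, [0, 0, 0], 0],
    [0, [0, 0, 0], 0],
    [0, [0, 0, 0], 0],
    [0, [0, 0, 0], 0],
    [0, [0, 0, 0], 0],
    [0, [0, 0, 0], 0],
    [0, [0, 0, 0], 0]
  ],
  "grip_force": 4
}}

```text
t: 4.1
position: [0.5137, -0.0127, 0.0653]
orientation: [3.141, -0.0, 0.907]
wrist_force: [-1.4, 1.2, 5.6]
width: 0.0127
finger_force: 4.0
```

Run:
```python
from h import *
from plan import rows
print(observe())
p,d,c=grab("top"); s,_,_=grab("scene")
a=cv2.resize(p[200:290,250:350],None,fx=4,fy=4,interpolation=cv2.INTER_CUBIC)
b=cv2.resize(s[190:290,260:360],None,fx=4,fy=4,interpolation=cv2.INTER_CUBIC)[:360]
cv2.imwrite("pics/k.png",np.hstack([a,b]))
```

```text
{'t': 4.1, 'joint_pos': array([-2.45670222e-01,  1.06220591e-01,  1.99663055e+00,  1.71601382e-04,
        1.03797905e+00,  4.17831586e-01]), 'joint_velocities': array([-8.24011244e-04,  6.43246793e-04,  2.22306487e-04, -1.40969825e-05,
        2.15554498e-04, -2.35935202e-04]), 'effort': array([-5.56940418e-01, -2.88390237e+01, -2.51660603e+01, -1.37799620e-01,
       -3.59393964e-01, -2.38170278e-04]), 'position': array([ 0.51365333, -0.01266262,  0.06529492]), 'orientation': array([ 3.14095580e+00, -4.44547283e-04,  9.07207550e-01]), 'wrist_force': array([-1.36615816,  1.23141476,  5.55379664]), 'wrist_torque': array([ 0.12307266,  0.3109778 , -0.03361563]), 'finger_force': 4.001185856759548, 'width': 0.012734531963913841}
```

View pics/k.png

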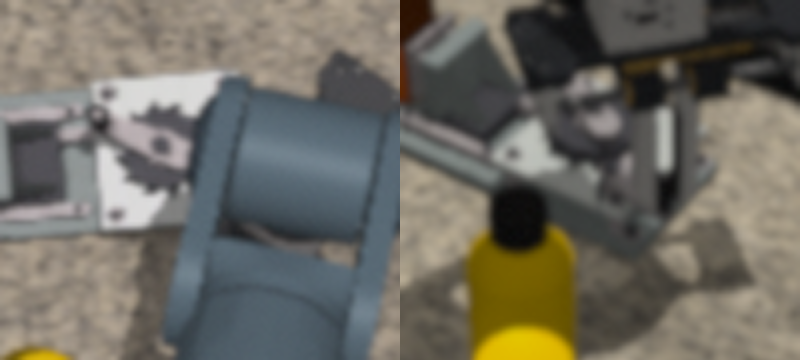

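The right half of the view shows the fingers holding the knob at about (665,150), with an opening of 12.7 mm. The upward force suggests the tips touch the lever arm, so I'll raise 3 mm and follow the arc.

Run:
```python
from h import *
y=np.radians(51.98);X=np.array([np.cos(y),np.sin(y)]);Y=np.array([np.sin(y),-np.cos(y)])
C=np.array([.5236,.0357]);pr=None
for i,l in enumerate(np.linspace(0,.93,15)):
    a=np.radians(257.9)-l; p=C+.05*np.array([np.cos(a),np.sin(a)])
    if pr is not None: w=(p-pr)/.03; print(i,(w@X).round(2),(w@Y).round(2),p.round(4))
    pr=p
```

```text
1 -0.05 -0.1 [ 0.5099 -0.0124]
2 -0.04 -0.1 [ 0.5067 -0.0114]
3 -0.03 -0.11 [ 0.5036 -0.0101]
4 -0.02 -0.11 [ 0.5006 -0.0087]
5 -0.02 -0.11 [ 0.4978 -0.0071]
6 -0.01 -0.11 [ 0.495  -0.0053]
7 -0.0 -0.11 [ 0.4923 -0.0033]
8 0.01 -0.11 [ 0.4898 -0.0011]
9 0.01 -0.11 [0.4874 0.0012]
10 0.02 -0.11 [0.4852 0.0037]
11 0.03 -0.11 [0.4832 0.0063]
12 0.03 -0.11 [0.4813 0.009 ]
13 0.04 -0.1 [0.4796 0.0119]
14 0.05 -0.1 [0.4781 0.0149]
```

Call:
{"method": "jog_arm", "body": {
  "increments": [
    [0, [0, 0, -0.1], 0],
    [0, [-0.05, -0.1, 0], 0],
    [0, [-0.04, -0.1, 0], 0],
    [0, [-0.03, -0.11, 0], 0],
    [0, [-0.02, -0.11, 0], 0],
    [0, [-0.02, -0.11, 0], 0],
    [0, [-0.01, -0.11, 0], 0],
    [0, [0, -0.11, 0], 0]
  ]
}}

```text
t: 5.0
position: [0.4921, -0.0028, 0.0679]
orientation: [3.141, 0.0, 0.907]
wrist_force: [0.6, -4.8, -4.1]
width: 0.0128
finger_force: 4.0
```

Call:
{"method": "jog_arm", "body": {
  "increments": [
    [0, [0.01, -0.11, 0], 0],
    [0, [0.01, -0.11, 0], 0],
    [0, [0.02, -0.11, 0], 0],
    [0, [0.03, -0.11, 0], 0],
    [0, [0.03, -0.11, 0], 0],
    [0, [0.04, -0.1, 0], 0],
    [0, [0.04, -0.1, 0], 0],
    [0, [0, 0, 0], 0]
  ]
}}

```text
t: 5.8
position: [0.479, 0.0144, 0.0683]
orientation: [3.137, 0.001, 0.908]
wrist_force: [2.6, -8.4, -4.0]
width: 0.0147
finger_force: 4.0
```

Call:
{"method": "jog_arm", "body": {
  "increments": [
    [30, [0, 0.03, 0], 0],
    [40, [0, 0, 0], 0],
    [40, [0, 0, -0.3], 0],
    [40, [0, 0, -0.6], 0],
    [40, [0, 0, -0.8], 0],
    [40, [0, 0, -0.9], 0],
    [40, [0, 0, -0.6], 0],
    [40, [0, 0, -0.1], 0]
  ]
}}

```text
t: 6.6
position: [0.4803, 0.0149, 0.1699]
orientation: [3.137, -0.003, 0.907]
wrist_force: [-0.4, 0.4, 0.0]
width: 0.0399
finger_force: 0.0
```

```bash
python3 plan.py .5765 .1173 .165 65 6;python3 - <<'E'
from h import *
p,d,c=grab("top"); s,_,_=grab("scene")
a=cv2.resize(p[200:290,250:350],None,fx=4,fy=4,interpolation=cv2.INTER_CUBIC)
b=cv2.resize(s[190:290,260:360],None,fx=4,fy=4,interpolation=cv2.INTER_CUBIC)[:360]
cv2.imwrite("pics/l.png",np.hstack([a,b]))
from fit import W
q=[0.55327423,0.16132857,0.05088672]
cs=get_calibration("scene");u=proj(W(q,-82,-143.5,84),cs);print("expect knob",400+(u[0]-260)*4,(u[1]-190)*4)
E
```

```text
[0.4803 0.0149 0.1699] 52.0 [-0.37  0.43  0.01]
([np.float64(0.78), np.float64(0.07), np.float64(0.03)], np.float64(-0.27))
([np.float64(0.77), np.float64(0.1), np.float64(0.03)], np.float64(-0.27))
([np.float64(0.77), np.float64(0.13), np.float64(0.03)], np.float64(-0.27))
([np.float64(0.77), np.float64(0.16), np.float64(0.02)], np.float64(-0.27))
([np.float64(0.76), np.float64(0.19), np.float64(0.03)], np.float64(-0.27))
([np.float64(0.75), np.float64(0.21), np.float64(0.02)], np.float64(-0.27))
expect knob 593.226609233576 189.78905544495046
```

View pics/l.png

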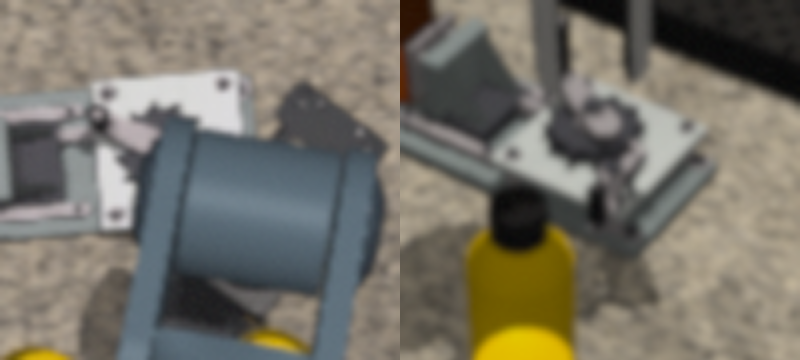

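The knob now stands at about (597,195), where the lifted position predicts, so the lever is at lift. Next, the crank handle.

Call:
{"method": "jog_arm", "body": {
  "increments": [
    [35, [0.78, 0.07, 0.02], -0.27],
    [35, [0.77, 0.1, 0.02], -0.27],
    [35, [0.77, 0.13, 0.02], -0.27],
    [35, [0.77, 0.16, 0.02], -0.27],
    [35, [0.76, 0.19, 0.02], -0.27],
    [35, [0.75, 0.21, 0.02], -0.27],
    [35, [0, 0, 0], 0],
    [35, [0, 0, 0], 0]
  ]
}}

```text
t: 7.5
position: [0.5739, 0.1172, 0.1615]
orientation: [-3.139, 0.002, 1.133]
wrist_force: [-0.6, 0.1, 1.0]
width: 0.0349
finger_force: 0.0
```

Call:
{"method": "jog_arm", "body": {
  "increments": [
    [35, [0, 0, 0.5], 0],
    [35, [0, 0, 0.6], 0],
    [35, [0, 0, 0.6], 0],
    [35, [0, 0, 0.6], 0],
    [35, [0, 0, 0.4], 0],
    [35, [0, 0, 0.26], 0],
    [35, [0, 0, 0.1], 0],
    [35, [0, 0, 0], 0]
  ]
}}

```text
t: 8.3
position: [0.5749, 0.1171, 0.0712]
orientation: [-3.141, 0.0, 1.133]
wrist_force: [-0.2, -1.1, 0.5]
width: 0.0349
finger_force: 0.0
```

```bash
python3 plan.py .5765 .1173 .072 65 1
```

```text
[0.5749 0.1171 0.0712] 64.92 [-0.24 -1.09  0.5 ]
([np.float64(0.03), np.float64(0.04), np.float64(-0.03)], np.float64(-0.01))
```

Call:
{"method": "jog_arm", "body": {
  "increments": [
    [30, [0.03, 0.04, -0.05], 0],
    [25, [0, 0, 0], 0],
    [20, [0, 0, 0], 0],
    [17, [0, 0, 0], 0],
    [14, [0, 0, 0], 0],
    [12, [0, 0, 0], 0],
    [10, [0, 0, 0], 0],
    [10, [0, 0, 0], 0]
  ],
  "grip_force": 6
}}

```text
t: 9.1
position: [0.5766, 0.1176, 0.073]
orientation: [3.141, -0.0, 1.133]
wrist_force: [0.2, -0.9, 1.9]
width: 0.0151
finger_force: 6.0
```

Call:
{"method": "jog_arm", "body": {
  "increments": [
    [10, [0, 0, 0], 0],
    [10, [0, 0, 0], 0],
    [10, [0, 0, 0], 0],
    [10, [0, 0, 0], 0],
    [10, [0, 0, 0], 0],
    [10, [0, 0, 0], 0],
    [10, [0, 0, 0], 0],
    [10, [0, 0, 0], 0]
  ]
}}

```text
t: 9.9
position: [0.5766, 0.1176, 0.073]
orientation: [3.141, -0.0, 1.133]
wrist_force: [-0.7, 0.6, 2.6]
width: 0.0148
finger_force: 6.0
```

```bash
cat > f.py <<'E'
from h import *
o=observe();p=o["position"];y=o["orientation"][2]
Wc=np.array([.5576,.0764]);r=p[:2]-Wc;a=np.arctan2(r[1],r[0]);t=np.array([-np.sin(a),np.cos(a)])
# average force over camera periods
F=[o["wrist_force"]]
for _ in range(3):
    get_image("top");F.append(observe()["wrist_force"])
F=np.array(F);m=F.mean(0)
print("t",observe()["t"],"pos",p.round(4),"r %.1f ang(world) %.2f"%(1e3*np.hypot(*r),np.degrees(a)),"F",m.round(2),"sd",F.std(0).round(2),"push fwd %.2f radial %.2f"%(-m[:2]@t,-m[:2]@r/np.hypot(*r)),"w",o["width"].round(4))
E
python3 f.py
```

```text
Traceback (most recent call last):
  File "f.py", line 9, in <module>
    print("t",observe()["t"],"pos",p.round(4),"r %.1f ang(world) %.2f"%(1e3*np.hypot(*r),np.degrees(a)),"F",m.round(2),"sd",F.std(0).round(2),"push fwd %.2f radial %.2f"%(-m[:2]@t,-m[:2]@r/np.hypot(*r)),"w",o["width"].round(4))
                                                                                                                                                                                                               ^^^^^^^^^^^^^^^^
AttributeError: 'float' object has no attribute 'round'
```

```bash
sed -i 's/o\["width"\].round(4)/o["width"]/; s/range(3)/range(5)/' f.py; python3 f.py
```

```text
t 10.3 pos [0.5766 0.1176 0.073 ] r 45.4 ang(world) 65.26 F [0.02 0.64 2.73] sd [0.2  0.44 0.42] push fwd -0.25 radial -0.59 w 0.014590646981537569
```

Call:
{"method": "jog_arm", "body": {
  "increments": [
    [10, [0, -0.02, 0], 0],
    [10, [0, -0.02, 0], 0],
    [10, [0, -0.02, 0], 0],
    [10, [0, 0, 0], 0],
    [10, [0, 0, 0], 0],
    [10, [0, 0, 0], 0],
    [10, [0, 0, 0], 0],
    [10, [0, 0, 0], 0]
  ]
}}

```text
t: 11.1
position: [0.575, 0.1183, 0.0729]
orientation: [3.141, -0.0, 1.133]
wrist_force: [1.6, -0.1, 3.1]
width: 0.0148
finger_force: 6.0
```

```bash
python3 f.py
```

```text
t 11.35 pos [0.575  0.1183 0.0729] r 45.4 ang(world) 67.44 F [ 1.43 -0.35  3.2 ] sd [0.39 0.66 0.39] push fwd 1.46 radial -0.23 w 0.014797826601656922
```

Call:
{"method": "jog_arm", "body": {
  "increments": [
    [10, [0, -0.02, 0], 0],
    [10, [0, -0.01, 0], 0],
    [10, [0, 0, 0], 0],
    [10, [0, 0, 0], 0],
    [10, [0, 0, 0], 0],
    [10, [0, 0, 0], 0],
    [10, [0, 0, 0], 0],
    [10, [0, 0, 0], 0]
  ]
}}

```text
t: 12.15
position: [0.5742, 0.1187, 0.073]
orientation: [3.141, -0.0, 1.133]
wrist_force: [3.1, -0.6, 2.9]
width: 0.015
finger_force: 6.0
```

```bash
python3 f.py
```

```text
t 12.4 pos [0.5742 0.1187 0.073 ] r 45.4 ang(world) 68.61 F [ 3.09 -1.31  3.38] sd [0.64 0.58 0.3 ] push fwd 3.35 radial 0.09 w 0.015009746947567924
```

Call:
{"method": "jog_arm", "body": {
  "increments": [
    [10, [0, -0.01, 0], 0],
    [10, [0, 0, 0], 0],
    [10, [0, 0, 0], 0],
    [10, [0, 0, 0], 0],
    [10, [0, 0, 0], 0],
    [10, [0, 0, 0], 0],
    [10, [0, 0, 0], 0],
    [10, [0, 0, 0], 0]
  ]
}}

```text
t: 13.2
position: [0.5738, 0.1188, 0.0729]
orientation: [3.141, -0.0, 1.133]
wrist_force: [3.4, -2.0, 4.2]
width: 0.0144
finger_force: 6.0
```

```bash
python3 f.py
```

```text
t 13.45 pos [0.5738 0.1188 0.0729] r 45.4 ang(world) 69.06 F [ 3.38 -2.41  4.19] sd [0.56 0.27 0.3 ] push fwd 4.02 radial 1.04 w 0.014406717550705501
```

Run:
```python
from h import *
p,d,c=grab("top"); s,_,_=grab("scene"); np.save("s1.npy",s); np.save("t1.npy",p)
a=cv2.resize(p[215:270,265:330],None,fx=6,fy=6,interpolation=cv2.INTER_CUBIC)
b=cv2.resize(s[205:260,280:345],None,fx=6,fy=6,interpolation=cv2.INTER_CUBIC)
cv2.imwrite("pics/m.png",np.hstack([a,b]))
```

```text
(no output)
```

View pics/m.png

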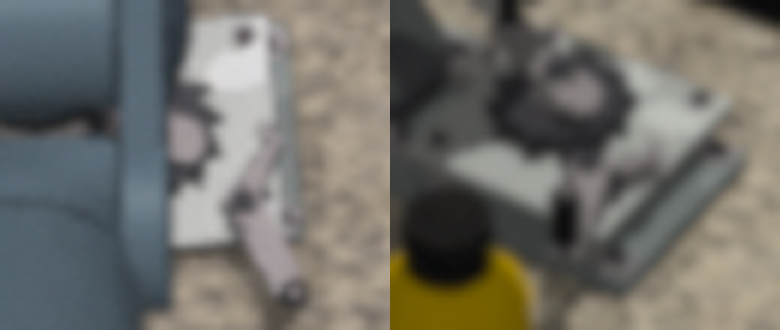

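The pawl tip is now at about (272,130) in the left crop, clear of the wheel. It was at about (217,128) before, so the pawl has sprung out. The scene view agrees. Now I'll wind backwards.

```bash
cat > arc.py <<'E'
import sys
from h import *
a0,yaw,step,n,turn=map(float,sys.argv[1:])
C=np.array([.5576,.0764]);R=.0454
P=lambda a:C+R*np.array([np.cos(np.radians(a)),np.sin(np.radians(a))])
for i in range(int(n)):
    w=(P(a0-step)-P(a0))/.03;r=np.radians(yaw)
    print([10,[round(w@[np.cos(r),np.sin(r)],2)+0,round(w@[np.sin(r),-np.cos(r)],2)+0,0],turn]); a0-=step;yaw-=8*turn
print(a0,yaw)
E
python3 arc.py 69.06 64.9 4 32 0.4
```

```text
[10, [np.float64(0.0), np.float64(0.11), 0], 0.4]
[10, [np.float64(0.0), np.float64(0.11), 0], 0.4]
[10, [np.float64(0.0), np.float64(0.11), 0], 0.4]
[10, [np.float64(0.0), np.float64(0.11), 0], 0.4]
[10, [np.float64(0.0), np.float64(0.11), 0], 0.4]
[10, [np.float64(0.0), np.float64(0.11), 0], 0.4]
[10, [np.float64(0.0), np.float64(0.11), 0], 0.4]
[10, [np.float64(-0.01), np.float64(0.11), 0], 0.4]
[10, [np.float64(-0.01), np.float64(0.11), 0], 0.4]
[10, [np.float64(-0.01), np.float64(0.11), 0], 0.4]
[10, [np.float64(-0.01), np.float64(0.11), 0], 0.4]
[10, [np.float64(-0.01), np.float64(0.1), 0], 0.4]
[10, [np.float64(-0.01), np.float64(0.1), 0], 0.4]
[10, [np.float64(-0.02), np.float64(0.1), 0], 0.4]
[10, [np.float64(-0.02), np.float64(0.1), 0], 0.4]
[10, [np.float64(-0.02), np.float64(0.1), 0], 0.4]
[10, [np.float64(-0.02), np.float64(0.1), 0], 0.4]
[10, [np.float64(-0.02), np.float64(0.1), 0], 0.4]
[10, [np.float64(-0.02), np.float64(0.1), 0], 0.4]
[10, [np.float64(-0.02), np.float64(0.1), 0], 0.4]
[10, [np.float64(-0.03), np.float64(0.1), 0], 0.4]
[10, [np.float64(-0.03), np.float64(0.1), 0], 0.4]
[10, [np.float64(-0.03), np.float64(0.1), 0], 0.4]
[10, [np.float64(-0.03), np.float64(0.1), 0], 0.4]
[10, [np.float64(-0.03), np.float64(0.1), 0], 0.4]
[10, [np.float64(-0.03), np.float64(0.1), 0], 0.4]
[10, [np.float64(-0.03), np.float64(0.1), 0], 0.4]
[10, [np.float64(-0.04), np.float64(0.1), 0], 0.4]
[10, [np.float64(-0.04), np.float64(0.1), 0], 0.4]
[10, [np.float64(-0.04), np.float64(0.1), 0], 0.4]
[10, [np.float64(-0.04), np.float64(0.1), 0], 0.4]
[10, [np.float64(-0.04), np.float64(0.1), 0], 0.4]
-58.94 -37.50000000000002
```

Call:
{"method": "jog_arm", "body": {
  "increments": [
    [10, [0, 0.11, 0], 0.4],
    [10, [0, 0.11, 0], 0.4],
    [10, [0, 0.11, 0], 0.4],
    [10, [0, 0.11, 0], 0.4],
    [10, [0, 0.11, 0], 0.4],
    [10, [0, 0.11, 0], 0.4],
    [10, [0, 0.11, 0], 0.4],
    [10, [-0.01, 0.11, 0], 0.4]
  ]
}}

```text
t: 14.35
position: [0.5938, 0.1041, 0.0729]
orientation: [-3.139, 0.001, 0.684]
wrist_force: [0.4, 1.0, 7.2]
width: 0.0151
finger_force: 6.0
```

Call:
{"method": "jog_arm", "body": {
  "increments": [
    [10, [-0.01, 0.11, 0], 0.4],
    [10, [-0.01, 0.11, 0], 0.4],
    [10, [-0.01, 0.11, 0], 0.4],
    [10, [-0.01, 0.1, 0], 0.4],
    [10, [-0.01, 0.1, 0], 0.4],
    [10, [-0.02, 0.1, 0], 0.4],
    [10, [-0.02, 0.1, 0], 0.4],
    [10, [-0.02, 0.1, 0], 0.4]
  ]
}}

```text
t: 15.15
position: [0.6026, 0.0809, 0.0729]
orientation: [-3.139, 0.002, 0.237]
wrist_force: [-0.8, 0.5, 7.0]
width: 0.0147
finger_force: 6.0
```

```bash
python3 f.py; python3 -c "
from rig import *;import numpy as np;print(observe()['joint_pos'],np.degrees(observe()['orientation']))"
```

```text
t 15.4 pos [0.6026 0.0809 0.0729] r 45.2 ang(world) 5.69 F [0.25 0.24 6.86] sd [0.54 0.2  0.54] push fwd -0.22 radial -0.27 w 0.014710893247972603
[-5.36779310e-02  3.00473668e-01  1.75075141e+00  1.30539113e-03
  1.09264036e+00  1.27676838e+00] [-1.79898775e+02  1.05428998e-01  1.37366434e+01]
```

Call:
{"method": "jog_arm", "body": {
  "increments": [
    [10, [-0.02, 0.1, -0.03], 0.4],
    [10, [-0.02, 0.1, -0.03], 0.4],
    [10, [-0.02, 0.1, 0], 0.4],
    [10, [-0.02, 0.1, 0], 0.4],
    [10, [-0.03, 0.1, 0], 0.4],
    [10, [-0.03, 0.1, 0], 0.4],
    [10, [-0.03, 0.1, 0], 0.4],
    [10, [-0.03, 0.1, 0], 0.4]
  ]
}}

```text
t: 16.2
position: [0.597, 0.0567, 0.0731]
orientation: [-3.141, 0.004, -0.209]
wrist_force: [1.0, -2.0, -0.5]
width: 0.0149
finger_force: 6.0
```

Call:
{"method": "jog_arm", "body": {
  "increments": [
    [10, [-0.03, 0.1, 0], 0.4],
    [10, [-0.03, 0.1, 0], 0.4],
    [10, [-0.03, 0.1, 0], 0.4],
    [10, [-0.04, 0.1, 0], 0.4],
    [10, [0, 0, 0], 0],
    [10, [0, 0, 0], 0],
    [10, [0, 0, 0], 0],
    [10, [0, 0, 0], 0]
  ]
}}

```text
t: 17.0
position: [0.5897, 0.0465, 0.0732]
orientation: [3.141, 0.004, -0.43]
wrist_force: [-1.3, 1.7, -4.1]
width: 0.0149
finger_force: 6.0
```

```bash
python3 f.py; python3 arc.py -43 -25 2 8 0.1
```

```text
t 17.25 pos [0.5897 0.0465 0.0732] r 43.8 ang(world) -42.96 F [-2.39  2.32 -5.78] sd [0.6  0.72 1.05] push fwd -0.07 radial 3.33 w 0.014868594357307807
[10, [np.float64(-0.02), np.float64(0.05), 0], 0.1]
[10, [np.float64(-0.02), np.float64(0.05), 0], 0.1]
[10, [np.float64(-0.02), np.float64(0.05), 0], 0.1]
[10, [np.float64(-0.02), np.float64(0.05), 0], 0.1]
[10, [np.float64(-0.02), np.float64(0.05), 0], 0.1]
[10, [np.float64(-0.02), np.float64(0.05), 0], 0.1]
[10, [np.float64(-0.02), np.float64(0.05), 0], 0.1]
[10, [np.float64(-0.02), np.float64(0.05), 0], 0.1]
-59.0 -31.400000000000006
```

Call:
{"method": "jog_arm", "body": {
  "increments": [
    [10, [-0.06, 0.04, 0.03], 0.1],
    [10, [-0.02, 0.05, 0], 0.1],
    [10, [-0.02, 0.05, 0], 0.1],
    [10, [-0.02, 0.05, 0], 0.1],
    [10, [-0.02, 0.05, 0], 0.1],
    [10, [-0.02, 0.05, 0], 0.1],
    [10, [0, 0, 0], 0],
    [10, [0, 0, 0], 0]
  ]
}}

```text
t: 18.05
position: [0.5827, 0.0406, 0.0733]
orientation: [-3.141, 0.001, -0.515]
wrist_force: [-1.0, 4.8, -9.8]
width: 0.0149
finger_force: 6.0
```

```bash
python3 f.py
```

```text
t 18.3 pos [0.5827 0.0406 0.0733] r 43.8 ang(world) -54.98 F [-1.43  4.87 -9.36] sd [0.59 0.55 0.23] push fwd -1.62 radial 4.81 w 0.014872343774396533
```

Call:
{"method": "jog_arm", "body": {
  "increments": [
    [10, [-0.06, 0.03, 0.03], 0.1],
    [10, [-0.02, 0.05, 0], 0.1],
    [10, [-0.02, 0.05, 0], 0.1],
    [10, [-0.02, 0.05, 0], 0.1],
    [10, [0, 0, 0], 0],
    [10, [0, 0, 0], 0],
    [10, [0, 0, 0], 0],
    [10, [0, 0, 0], 0]
  ]
}}

```text
t: 19.1
position: [0.5804, 0.0387, 0.0742]
orientation: [-3.135, -0.006, -0.572]
wrist_force: [7.3, 10.2, -10.8]
width: 0.0196
finger_force: 6.0
```

```bash
python3 f.py
```

```text
t 19.35 pos [0.5804 0.0387 0.0742] r 44.1 ang(world) -58.80 F [  7.01   9.64 -10.63] sd [0.6  0.46 0.23] push fwd -10.99 radial 4.62 w 0.01963043388521574
```

At the stop (11 N backward). Release and lift.

Call:
{"method": "jog_arm", "body": {
  "increments": [
    [15, [0.03, -0.1, 0], 0],
    [30, [0, 0, 0], 0],
    [40, [0, 0, 0], 0],
    [40, [0, 0, -0.3], 0],
    [40, [0, 0, -0.6], 0],
    [40, [0, 0, -0.9], 0],
    [40, [0, 0, -1], 0],
    [40, [0, 0, -1], 0]
  ]
}}

```text
t: 20.15
position: [0.5802, 0.0386, 0.1895]
orientation: [-3.141, -0.002, -0.571]
wrist_force: [-0.1, 0.2, -0.5]
width: 0.0401
finger_force: 0.0
```

Call:
{"method": "jog_arm", "body": {
  "increments": [
    [70, [-1, 0, -1], -0.5],
    [94, [-1, 0, -1], -0.5],
    [94, [-1, 0, -0.5], 0],
    [94, [0, 0, 0], 0],
    [94, [0, 0, 0], 0],
    [94, [0, 0, 0], 0],
    [94, [0, 0, 0], 0],
    [94, [0, 0, 0], 0]
  ]
}}

```text
t: 20.95
position: [0.501, 0.082, 0.2609]
orientation: [3.141, 0.002, -0.431]
wrist_force: [0.1, 0.8, -0.0]
width: 0.0935
finger_force: 0.0
```

Run:
```python
from h import *
print(observe()["position"],observe()["orientation"],observe()["wrist_force"])
p,d,c=grab("top"); s,_,_=grab("scene")
a=cv2.resize(p[205:275,190:330],None,fx=4,fy=4,interpolation=cv2.INTER_CUBIC)
b=cv2.resize(s[160:260,215:355],None,fx=4,fy=4,interpolation=cv2.INTER_CUBIC)[:300]
cv2.imwrite("pics/n.png",np.vstack([a,b])); np.savez("n.npz",p=p,d=d)
q=[0.55327423,0.16132857,0.05088672]
from fit import W
u=proj(W(q,0,85,149),c);print("cap expect",(u[0]-190)*4,(u[1]-205)*4)
```

```text
[0.50098122 0.08199721 0.26092504] [ 3.14076740e+00  1.59309291e-03 -4.31158531e-01] [ 0.13960904  0.82398452 -0.04815677]
cap expect 137.42552406664458 131.88234796503616
```

View pics/n.png

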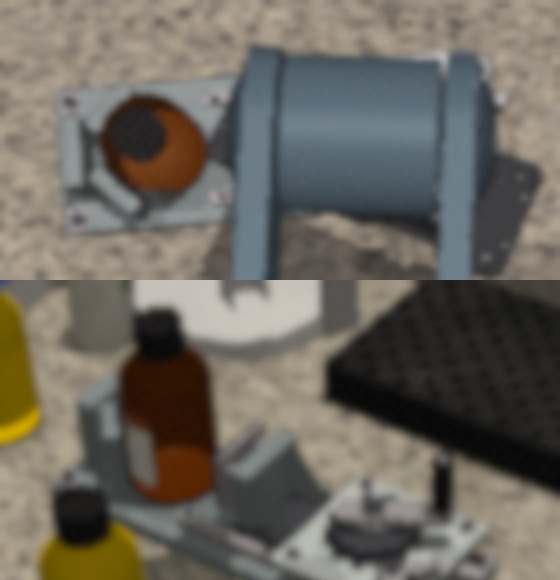

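The jaw is well back and the bottle stands upright in the V, cap at (138,132) as predicted. I'll go over it.

```bash
python3 plan.py .549 .2462 .205 92.9 16 | sed 's/np.float64(\([^)]*\))/\1/g'
```

```text
[0.5009 0.0822 0.2612] -24.69 [-0.08  0.88  0.07]
([-0.05, -0.35, 0.12], -0.92)
([-0.01, -0.36, 0.12], -0.92)
([0.04, -0.35, 0.12], -0.92)
([0.08, -0.35, 0.12], -0.92)
([0.13, -0.33, 0.12], -0.92)
([0.17, -0.31, 0.12], -0.92)
([0.21, -0.29, 0.12], -0.92)
([0.24, -0.26, 0.11], -0.92)
([0.28, -0.23, 0.12], -0.92)
([0.3, -0.19, 0.11], -0.92)
([0.32, -0.15, 0.12], -0.92)
([0.34, -0.11, 0.11], -0.92)
([0.35, -0.06, 0.12], -0.92)
([0.36, -0.01, 0.11], -0.92)
([0.35, 0.03, 0.12], -0.92)
([0.35, 0.07, 0.11], -0.92)
```

Call:
{"method": "jog_arm", "body": {
  "increments": [
    [94, [-0.05, -0.35, 0.12], -0.92],
    [94, [-0.01, -0.36, 0.12], -0.92],
    [94, [0.04, -0.35, 0.12], -0.92],
    [94, [0.08, -0.35, 0.12], -0.92],
    [94, [0.13, -0.33, 0.12], -0.92],
    [94, [0.17, -0.31, 0.12], -0.92],
    [94, [0.21, -0.29, 0.12], -0.92],
    [94, [0.24, -0.26, 0.11], -0.92]
  ]
}}

```text
t: 21.85
position: [0.5249, 0.1647, 0.2328]
orientation: [-3.141, 0.001, 0.602]
wrist_force: [0.2, -0.2, -0.3]
width: 0.0941
finger_force: 0.0
```

Call:
{"method": "jog_arm", "body": {
  "increments": [
    [94, [0.28, -0.23, 0.12], -0.92],
    [94, [0.3, -0.19, 0.11], -0.92],
    [94, [0.32, -0.15, 0.12], -0.92],
    [94, [0.34, -0.11, 0.11], -0.92],
    [94, [0.35, -0.06, 0.12], -0.92],
    [94, [0.36, -0.01, 0.11], -0.92],
    [94, [0.35, 0.03, 0.12], -0.92],
    [94, [0.35, 0.07, 0.11], -0.92]
  ]
}}

```text
t: 22.65
position: [0.5489, 0.2468, 0.2051]
orientation: [-3.141, 0.0, 1.63]
wrist_force: [0.5, 0.0, 0.2]
width: 0.0938
finger_force: 0.0
```

```bash
python3 plan.py .549 .2462 .082 92.9 8 | sed 's/np.float64(\([^)]*\))/\1/g'
python3 - <<'E'
from h import *
# refine bottle position: scene-camera cap/upper body from depth
p,d,c=grab("scene");P=pts(d,c)
m=(np.hypot(P[...,0]-.549,P[...,1]-.246)<.06)
for lo,hi in((.08,.1),(.13,.145)):
    k=m&(P[...,2]>lo)&(P[...,2]<hi);q=P[k][:,:2]
    if len(q)>10:
        A=np.c_[2*q,np.ones(len(q))];s=np.linalg.lstsq(A,(q**2).sum(1),rcond=None)[0];print(lo,len(q),s[:2],np.sqrt(s[2]+s[:2]@s[:2]))
E
```

```text
[0.5489 0.2468 0.2051] 93.4 [0.48 0.02 0.25]
([-0.0, 0.0, 0.51], 0.01)
([-0.0, 0.0, 0.51], 0.01)
([-0.0, 0.0, 0.51], 0.01)
([-0.0, 0.0, 0.51], 0.01)
([-0.01, 0.0, 0.52], 0.01)
([-0.0, 0.0, 0.51], 0.01)
([-0.01, 0.0, 0.52], 0.01)
([-0.0, 0.0, 0.51], 0.01)
0.08 145 [0.5492069  0.24625926] 0.031140918914790195
0.13 60 [0.54859102 0.2466361 ] 0.016005567790674656
```

Call:
{"method": "jog_arm", "body": {
  "increments": [
    [94, [0, 0, 0.6], 0],
    [94, [0, 0, 0.6], 0],
    [94, [0, 0, 0.6], 0],
    [94, [0, 0, 0.6], 0],
    [94, [0, 0, 0.6], 0],
    [94, [0, 0, 0.5], 0],
    [94, [0, 0, 0.4], 0],
    [94, [0, 0, 0.2], 0]
  ]
}}

```text
t: 23.5
position: [0.5481, 0.2462, 0.0814]
orientation: [-3.14, 0.0, 1.624]
wrist_force: [-1.1, 0.5, 0.6]
width: 0.0939
finger_force: 0.0
```

Call:
{"method": "jog_arm", "body": {
  "increments": [
    [80, [0, 0, 0], 0],
    [72, [0, 0, 0], 0],
    [68, [0, 0, 0], 0],
    [65, [0, 0, 0], 0],
    [62, [0, 0, 0], 0],
    [55, [0, 0, 0], 0],
    [55, [0, 0, 0], 0],
    [55, [0, 0, 0], 0]
  ],
  "grip_force": 25
}}

```text
t: 24.3
position: [0.5494, 0.2466, 0.0834]
orientation: [3.14, -0.0, 1.625]
wrist_force: [1.5, -0.5, 2.7]
width: 0.0623
finger_force: 25.0
```

Call:
{"method": "jog_arm", "body": {
  "increments": [
    [55, [0, 0, -0.05], 0],
    [55, [0, 0, -0.2], 0],
    [55, [0, 0, -0.4], 0],
    [55, [0, 0, -0.6], 0],
    [55, [0, 0, -0.6], 0],
    [55, [0, 0, -0.6], 0],
    [55, [0, 0, -0.5], 0],
    [55, [0, 0, -0.2], 0]
  ]
}}

```text
t: 25.1
position: [0.5486, 0.2467, 0.1785]
orientation: [3.141, -0.0, 1.625]
wrist_force: [-0.1, 0.4, -4.8]
width: 0.0628
finger_force: 25.0
```

```bash
python3 plan.py .42 .285 .175 93.3 6 | sed 's/np.float64(\([^)]*\))/\1/g'
python3 - <<'E'
from h import *
p,d,c=grab("scene");cv2.imwrite("pics/o.png",p[100:300,100:400].repeat(2,0).repeat(2,1)); P=pts(d,c)
k=(np.abs(P[...,0]-.42)<.075)&(np.abs(P[...,1]-.285)<.06)&(P[...,2]>.02)&(P[...,2]<.15);print("obstacles",k.sum(),P[k].mean(0) if k.any() else"")
E
```

```text
[0.5486 0.2467 0.1785] 93.11 [-0.06  0.43 -4.84]
([0.25, -0.7, 0.02], -0.0)
([0.25, -0.7, 0.02], -0.0)
([0.25, -0.7, 0.02], -0.0)
([0.25, -0.7, 0.02], -0.0)
([0.25, -0.71, 0.02], -0.0)
([0.26, -0.7, 0.02], -0.0)
obstacles 0
```

View pics/o.png

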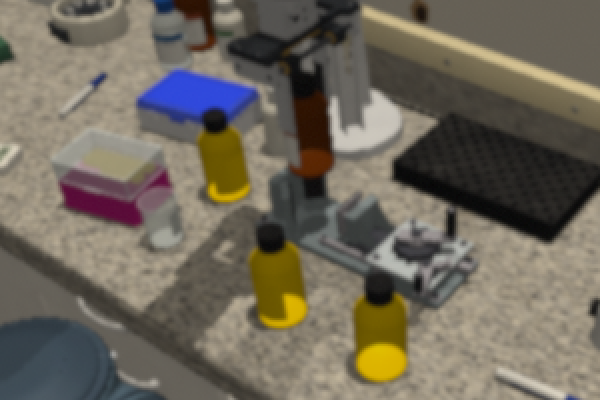

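The bottle hangs upright from the gripper at (310,130), and the spot between the beaker (160,220) and the yellow bottle (280,275) is free. Moving it there.

Call:
{"method": "jog_arm", "body": {
  "increments": [
    [55, [0.1, -0.3, 0], 0],
    [55, [0.25, -0.7, 0], 0],
    [55, [0.25, -0.7, 0], 0],
    [55, [0.25, -0.7, 0], 0],
    [55, [0.25, -0.7, 0], 0],
    [55, [0.25, -0.7, 0], 0],
    [55, [0.16, -0.41, 0], 0],
    [55, [0, 0, 0], 0]
  ]
}}

```text
t: 25.95
position: [0.4179, 0.2852, 0.1762]
orientation: [-3.139, 0.001, 1.627]
wrist_force: [0.9, 0.1, -4.8]
width: 0.0626
finger_force: 25.0
```

Call:
{"method": "jog_arm", "body": {
  "increments": [
    [55, [0, 0, 0.3], 0],
    [55, [0, 0, 0.6], 0],
    [55, [0, 0, 0.6], 0],
    [55, [0, 0, 0.6], 0],
    [55, [0, 0, 0.6], 0],
    [55, [0, 0, 0.4], 0],
    [55, [0, 0, 0.2], 0],
    [55, [0, 0, 0.1], 0]
  ]
}}

```text
t: 26.75
position: [0.4203, 0.2847, 0.0746]
orientation: [-3.141, 0.0, 1.625]
wrist_force: [0.8, 0.1, -4.9]
width: 0.0629
finger_force: 25.0
```

```bash
python3 plan.py .42 .285 .0714 93.1 1 | sed 's/np.float64(\([^)]*\))/\1/g'
```

```text
[0.4203 0.2847 0.0746] 93.08 [ 0.83  0.08 -4.95]
([0.01, -0.01, 0.11], -0.0)
```

Lower slowly until contact.

Call:
{"method": "jog_arm", "body": {
  "increments": [
    [55, [0, 0, 0.03], 0],
    [55, [0, 0, 0.03], 0],
    [55, [0, 0, 0.02], 0],
    [55, [0, 0, 0.02], 0],
    [55, [0, 0, 0.01], 0],
    [55, [0, 0, 0], 0],
    [55, [0, 0, 0], 0],
    [55, [0, 0, 0], 0]
  ]
}}

```text
t: 27.55
position: [0.4202, 0.2849, 0.072]
orientation: [3.141, -0.0, 1.625]
wrist_force: [0.7, 0.3, -4.8]
width: 0.0628
finger_force: 25.0
```

Call:
{"method": "jog_arm", "body": {
  "increments": [
    [55, [0, 0, 0.02], 0],
    [55, [0, 0, 0.02], 0],
    [55, [0, 0, 0.02], 0],
    [55, [0, 0, 0], 0],
    [55, [0, 0, 0], 0],
    [55, [0, 0, 0], 0],
    [55, [0, 0, 0], 0],
    [55, [0, 0, 0], 0]
  ]
}}

```text
t: 28.35
position: [0.4204, 0.2853, 0.0712]
orientation: [3.141, -0.001, 1.625]
wrist_force: [-3.8, 0.2, 5.1]
width: 0.0628
finger_force: 25.0
```

Call:
{"method": "jog_arm", "body": {
  "increments": [
    [62, [0, 0, -0.02], 0],
    [64, [0, 0, 0], 0],
    [66, [0, 0, 0], 0],
    [70, [0, 0, 0], 0],
    [80, [0, 0, 0], 0],
    [94, [0, 0, 0], 0],
    [94, [0, 0, 0], 0],
    [94, [0, 0, 0], 0]
  ],
  "grip_force": 5
}}

```text
t: 29.15
position: [0.4201, 0.2849, 0.0707]
orientation: [3.142, 0.0, 1.625]
wrist_force: [-0.8, 0.3, 0.7]
width: 0.0934
finger_force: 0.0
```

Call:
{"method": "jog_arm", "body": {
  "increments": [
    [94, [0, 0, -0.3], 0],
    [94, [0, 0, -0.7], 0],
    [94, [0, 0, -1], 0],
    [94, [0, 0, -1], 0],
    [94, [0, 0, -1], 0],
    [94, [0, 0, -1], 0],
    [94, [0, 0, -0.5], 0],
    [94, [0, 0, 0], 0]
  ]
}}

```text
t: 29.95
position: [0.4214, 0.2854, 0.2385]
orientation: [3.137, -0.002, 1.625]
wrist_force: [0.3, 0.4, -0.3]
width: 0.0941
finger_force: 0.0
```

Run:
```python
from h import *
p,d,c=grab("scene");cv2.imwrite("pics/p.png",p[100:300,100:400].repeat(2,0).repeat(2,1)); P=pts(d,c)
m=np.hypot(P[...,0]-.42,P[...,1]-.285)<.055
for lo,hi in((.03,.06),(.07,.09),(.119,.135)):
    k=m&(P[...,2]>lo)&(P[...,2]<hi);q=P[k][:,:2];A=np.c_[2*q,np.ones(len(q))];s=np.linalg.lstsq(A,(q**2).sum(1),rcond=None)[0];print(lo,len(q),s[:2])
print("top z",np.percentile(P[m][:,2],[90,97,99]))
k=m&(P[...,2]<.16); print(P[k][:,2].max(), observe()["position"],observe()["wrist_force"])
```

```text
0.03 205 [0.42064366 0.28417178]
0.07 158 [0.42177249 0.28476336]
0.119 69 [0.42181664 0.28441387]
top z [0.45936849 0.55932906 0.56368796]
0.14173138184964706 [0.42035279 0.28503366 0.23624789] [ 0.0277814   0.19130179 -1.50592413]
```

View pics/p.png

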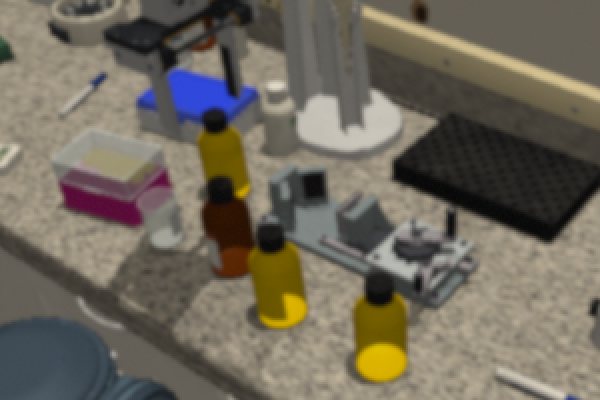

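The brown bottle stands upright on the bench at (230,225), free of the gripper. The jaw is still open at (365,220), and the neighbouring objects have not moved. Handing in.

```bash
python3 -c "
from rig import *;print(sign_off())"
```

```text
the job is handed in; nothing more can be done
None
```

I freed the brown bottle and handed the job in: the pawl is out, the jaw is wound back to its open stop, and the bottle stands upright on the bench. The hand-in gave no verdict.

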